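# Hold the scraps bin open, then let its lid down softly

### The arm

A 7-joint arm with a two-finger parallel gripper is mounted at the origin on the work surface. World frame = base frame: x ahead of the robot, y to its left, z up, the work surface at z = 0. Lengths are in m, angles in rad, forces in N, time in s.
With the tool pointing down it reaches from about 0.4 to 0.925 m from the base axis. Payload 4.1 kg.
Tool frame: the origin (TCP) lies midway between the tips of the shut fingers; the grasp point (between the pads) lies 19 mm behind it (grip_depth is the distance from the TCP to the grasp point, in m); x points along the fingers, y is the direction in which the jaws open and shut, and the axes are right-handed (so a half turn about x gives the same grasp; the last joint's range is limited). The gripper opens to 85 mm and grips with 20 to 120 N. Pads are 22 mm wide; open, the fingers measure 114 mm over their backs; the gripper's body (76 mm by 85 mm) begins 54 mm behind the grasp point. The pads swing forward as they close: fully open they stand 13 mm farther back than shut.
Start: joints at [-1.295, 0.398, 0.045, 1.537, -0.019, 1.207, -0.051], TCP at [0.238, 0.605, 0.231] pointing down, gripper open.
Joint ranges: [-2.82, 2.82], [-0.49, 2.23], [-1.37, 1.46], [0, 2.46], [-1.36, 4.5], [0.23, 2], [-2.94, 2.94]. Speed limits (rad/s): [2.57, 2.57, 3.14, 3.14, 3.14, 3.14, 3.14].

### API

Orientations are given as a 3x3 rotation matrix whose columns are the frame's x, y, z axes.
In Python, from plant import * gives the robot as it stands. The module is installed in compiled form; this text tells all that it offers.
- The arm moves only by the shell command python3 -m jog 'ROWS' [OPENING] [FORCE]. ROWS is JSON, a list of rows, each a list of 2 entries, a list of its own where there are three numbers: the shift along the tool's x, y, z as a fraction of full scale, then the turn about the tool's x as a fraction of full scale. In form: [[[tx, ty, tz], twist], ...]. A call has 1 to 20 rows; each row is the pose to reach, as a shift and turn from the pose measured when the call began, along the tool's axes at that moment; what a row does not reach only later rows make up. Full scale, the value 1, is 0.15 m for a shift and 1.5 rad for a turn. A row lasts 1/12 s, in which the tool goes at most 41.7 mm and 7.16 degrees, less where a joint would pass 70% of its speed; a pose out of reach is approached as far as the arm can. A call with a number of a shift or a turn outside -1 to 1 is refused whole. A call with a gripper value outside its range is refused whole. OPENING is the opening, from -1 (shut) to 1 (fully open), set as the call begins (- or left out, the last holds). The fingers move at their own pace and stop on an object; FORCE is the grip in N (left out, the last holds). Time passes only in rows, so rows that repeat a pose let the fingers close. It gives the time, the measured TCP pose, the force and the opening at its end, in the units of the state.
- sense(): the state, without advancing time (a new reading comes with each control period).
- snapshot(name): name is "scene" or "top" or "wrist"; returns a dict with "color" (384x512x3 uint8, red, green, blue), "depth" (384x512 float32, m along the optical axis (not along the pixel's ray), 0 where there is no reading), "camera_matrix" (3x3 intrinsics, pixels), "rvec" (rotation vector, rad) and "tvec" (3), from world to camera coordinates, as OpenCV has them. Camera axes: x right, y down, z forward; pixel columns grow to the right and rows downward; lengths in m; the calibration is good to about 2 mm. A picture is of the moment at which its call begins.
- job_done(): hands the job in, once; it reports no verdict.
The state is a dict: "time_s": time; "qpos": joint angles; "qd": joint speeds; "joint_torque": joint torques, N m; "tool_pos": TCP position; "eef_rot": TCP orientation; "contact_force": force on the tool from outside, world axes, zero at the start; "ft_torque": the same for the moment, N m; "opening": opening from 0.0 (shut) to 1.0 (fully open).
Only numpy, scipy, OpenCV 4.12 (cv2) and the standard library are available. Lean on these libraries where they do the work, as an engineer would, in place of code of your own. Each camera call takes 0.05 s, during which the arm holds its last target.

### The job

Press the pedal of the small steel scraps bin down with your fingertips until the lid stands wide open, and keep it open for a good three seconds so that I can drop in the teabags. Then ease the pedal up so that the lid comes down slowly all the way and never drops or slams, and take your hand away with the bin shut. Work the lid by the pedal alone, leave the bin standing where it is, neither shoved nor lifted, and do not disturb the washing-up on the drainer.

Things in the scene. Friction and masses are not known exactly. Their poses are not given: they have to be found in the camera images.
- bin: three-litre pedal bin of brushed steel, standing loose and upright on the wooden worktop (z = 0), about 1.8 kg with its lid; round shell 168 mm across on a black foot ring 174 mm across and 26 mm high, 264 mm tall with the lid shut. Origin: centre of its underside, z up. Its front, where the pedal sticks out, faces its own -x; the lid's hinge is at the back (+x)
- pedal: the bin's pedal, a steel tread plate with a black ribbed rubber pad, 60 mm wide (bin's y), 52 mm deep; outer edge 144 mm in front of the bin's centre, 60 mm out from the shell. It turns about a level axis along the bin's y, 20 mm in front of the bin's centre, 20 mm above the worktop (this origin), 0.20 rad down to a firm stop. Only the lid's weight brings it back up
- pedal_pad (a point): the point to press: top of the rubber pad, mid-width, 124 mm in front of the bin's centre (40 mm out from the shell, 20 mm in from the pedal's outer edge). At rest 34 mm above the worktop; it goes down 21 mm, to 13 mm, at the stop. Pressing takes about 5 to 10 N at first, falling to 1 to 2 N once the lid is wide open. It moves with the pedal
- lid_hinge (a joint): angle of the lid, rad: 0 shut, 1.25 fully open (pedal at its stop). The lid is linked to the pedal by a rod and turns 6.25 times as far as the pedal: about 0.06 rad for each mm that the pad moves. Nothing damps it: if the pedal is let go, the lid falls and slams
- lid: the bin's slightly domed round steel lid, 173 mm across, 20 mm high, about 0.15 kg, hinged at the back of the rim, 246 mm above the worktop and 90 mm behind the bin's centre. Origin: centre of its underside, 244 mm above the worktop when shut. It swings up and back; its front edge rises to about 415 mm above the worktop
- lid_front (a point): front edge of the lid, above the pedal, 248 mm above the worktop when shut
- jug: bystander: upturned yellow plastic jug on the cream ceramic drainer, 134 mm across at the rim it stands on, 170 mm tall, handle on its +y side out to 102 mm. Origin: centre of its underside
- tumbler: bystander: glass pint tumbler, upright on the drainer, 88 mm across, 150 mm tall. Origin: centre of its underside
- egg_cup: bystander: small steel egg cup on the drainer, 50 mm across, 62 mm tall. Origin: centre of its underside
- plate: bystander: white side plate lying on the drainer, 170 mm across, 18 mm high. Origin: centre of its underside

How it is judged:
On the way, in this order (a step that is already met when the one before it is completed fails the run):
1. the lid is held wide open (at least 1.05 rad of 1.25) for 2.5 s by the fingers pressing the pedal (value of joint lid_hinge above 1.05 rad and contact force between the fingers and pedal above 0.3 N), for 2.5 s.
2. the lid is back down and shut (value of joint lid_hinge below 0.04 rad), for 0.2 s.
At the end, for the whole second after the job is handed in: The lid is shut (within 0.04 rad), the bin stands upright and still within 25 mm of where it was, and the jug, tumbler, egg cup and plate are within 15 mm of where they were (value of joint lid_hinge below 0.04 rad and distance of bin from where it was at the start of the episode below 0.025 m and angle between bin's own z axis and vertical below 0.03 rad and linear speed of bin below 0.01 m/s and distance of each of jug, tumbler, egg_cup, plate from where it was at the start of the episode below 0.015 m); the robot touches nothing.
It fails at once if the lid drops or slams: it closes faster than 3.5 rad/s anywhere, or faster than 2.5 rad/s over the last 0.3 rad (velocity of joint lid_hinge below -3.5 rad/s or (velocity of joint lid_hinge below -2.5 rad/s and value of joint lid_hinge below 0.3 rad)).
It fails at once if the lid is touched by the robot instead of being worked by the pedal (contact force between any of the fingers, the arm and lid above 0.5 N).
It fails at once if the bin is shoved (more than 30 mm), lifted (15 mm) or tipped (0.12 rad) (distance of bin from where it was at the start of the episode above 0.03 m or height (world z) of bin above 0.015 m or angle between bin's own z axis and vertical above 0.12 rad).
It fails at once if the washing-up is disturbed: jug, tumbler, egg cup or plate moved more than 20 mm (distance of any of jug, tumbler, egg_cup, plate from where it was at the start of the episode above 0.02 m).
It also fails if it takes over 51 s, if anything falls off the work surface, if the arm or the gripper's body presses on something with over 40 N, if the wrist force passes 120 N, or if a joint passes its speed limit or range.

## Working session

There is one attempt and no reset: what is moved stays moved. The work goes in short steps, Python scripts to look and compute and a shell command to move; the robot and the scene stay as the last step left them, time stands still between calls to the robot, and variables do not carry over. Pictures are saved under pics/ and viewed, and the job is handed in when it is done.

```bash
mkdir -p pics; ls; cat > h.py <<'E'
from plant import *
import numpy as np, cv2
def snap(n,f):
    s=snapshot(n); cv2.imwrite('pics/'+f,cv2.cvtColor(s['color'],cv2.COLOR_RGB2BGR)); np.savez('pics/'+f[:-4],**s); return s
def world(s):
    K=s['camera_matrix'];R=cv2.Rodrigues(np.array(s['rvec'],float))[0];t=np.array(s['tvec']).reshape(3)
    d=s['depth'];v,u=np.mgrid[:d.shape[0],:d.shape[1]]
    P=np.stack([(u-K[0,2])/K[0,0]*d,(v-K[1,2])/K[1,1]*d,d],-1)
    return (P-t)@R
E
python3 - <<'E'
from h import *
np.set_printoptions(precision=3,suppress=True)
for n in ['scene','top','wrist']: snap(n,n+'1.png')
s=sense(); print(s)
E
```

```text
pics
{'time_s': 0.15, 'qpos': array([-1.295,  0.399,  0.045,  1.538, -0.019,  1.207, -0.051]), 'qd': array([ 0.001, -0.002,  0.001, -0.004,  0.001, -0.002,  0.   ]), 'joint_torque': array([  0.001, -47.556,   1.366, -25.451,   0.012,   0.006,  -0.   ]), 'tool_pos': array([0.238, 0.604, 0.23 ]), 'eef_rot': array([[-0.   ,  0.366,  0.931],
       [-0.001,  0.931, -0.366],
       [-1.   , -0.001,  0.   ]]), 'contact_force': array([-1.018,  0.294,  0.224]), 'ft_torque': array([0.048, 0.015, 0.028]), 'opening': 1.0040715433422456}
```

View pics/scene1.png

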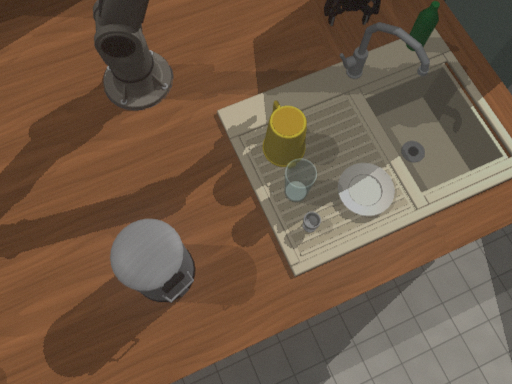

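View pics/top1.png

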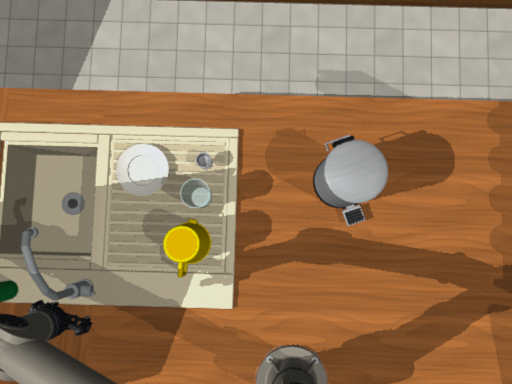

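View pics/wrist1.png

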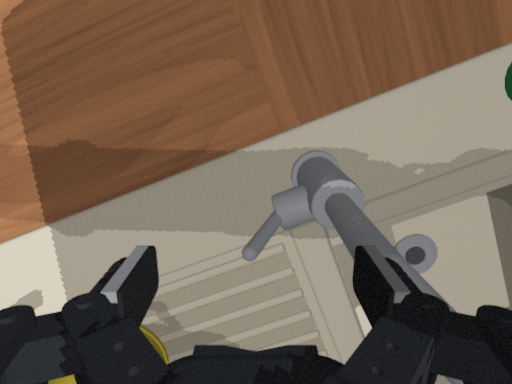

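```bash
python3 - <<'E'
from h import *
a=cv2.imread('pics/top1.png')[110:250,290:420]; b=cv2.imread('pics/scene1.png')[200:320,90:220]
a=cv2.resize(a,(400,430),interpolation=3); b=cv2.resize(b,(400,430),interpolation=3)
cv2.imwrite('pics/z1.png',np.hstack([a,b]))
np.set_printoptions(precision=3,suppress=True)
for n,px in [('top',[(353,215),(340,143),(355,170),(324,190),(143,165),(182,243),(195,193),(204,160),(293,350),(205,220),(450,300)]),('scene',[(178,285),(150,255),(170,300),(190,262),(185,265),(311,222),(288,120)])]:
    s=dict(np.load(f'pics/{n}1.npz')); W=world(s)
    R=cv2.Rodrigues(s['rvec'])[0]; print(n,-R.T@s['tvec'].reshape(3))
    for u,v in px: print(u,v,W[v,u],s['depth'][v,u])
E
```

```text
top [0.459 0.121 1.449]
353 215 [ 0.526 -0.184  0.036] 1.4119196
340 143 [ 0.71  -0.1    0.253] 1.2133847
355 170 [ 0.636 -0.139  0.265] 1.1940235
324 190 [ 0.591 -0.073  0.154] 1.3011152
143 165 [0.669 0.494 0.016] 1.4488236
182 243 [0.426 0.329 0.182] 1.2597194
195 193 [0.583 0.321 0.019] 1.4366078
204 160 [0.685 0.292 0.054] 1.4110736
293 350 [ 0.1   -0.005  0.016] 1.3928983
205 220 [0.497 0.287 0.008] 1.4388472
450 300 [ 0.266 -0.502  0.001] 1.4210654
scene [ 0.942 -0.01   1.337]
178 285 [ 0.719 -0.108  0.165] 1.1607733
150 255 [ 0.647 -0.134  0.264] 1.0849446
170 300 [ 0.747 -0.138  0.177] 1.1366225
190 262 [ 0.663 -0.062  0.1  ] 1.2453669
185 265 [ 0.682 -0.073  0.177] 1.1649581
311 222 [0.685 0.295 0.05 ] 1.3335377
288 120 [0.423 0.336 0.184] 1.2914158
```

View pics/z1.png

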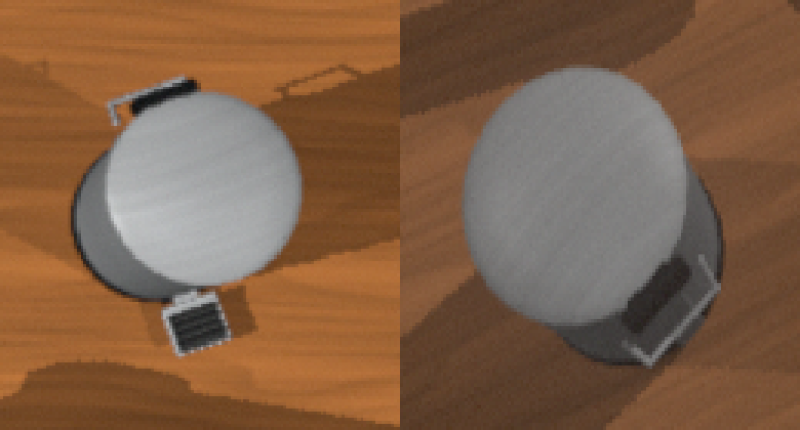

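```bash
python3 - <<'E'
from h import *
np.set_printoptions(precision=4,suppress=True)
for n in ['top','scene']:
    s=dict(np.load(f'pics/{n}1.npz')); W=world(s); C=s['color'].astype(int)
    near=(np.hypot(W[...,0]-.64,W[...,1]+.14)<.2)
    gray=(C.max(-1)-C.min(-1)<25)
    m=near&(W[...,2]>.243)&gray
    p=np.ascontiguousarray(np.argwhere(m)[:,::-1])
    P=W[m]; hull=cv2.convexHull(P[:,:2].astype(np.float32)); print(n,'lid',m.sum(),cv2.minEnclosingCircle(hull), P[:,2].max())
    # low rim only: fit circle with median center weighted
    m2=near&(W[...,2]>.25)&gray; h2=W[m2][:,:2]; 
    el=cv2.fitEllipse(cv2.convexHull(h2.astype(np.float32))); print(el)
    mp=(np.hypot(W[...,0]-.526,W[...,1]+.184)<.06)&(W[...,2]>.02)&(W[...,2]<.045)&gray
    if mp.sum()>20:
        P=W[mp]; print('pedal',mp.sum(),P[:,:2].mean(0),P[:,2].mean(),cv2.minAreaRect(P[:,:2].astype(np.float32)))
    # shell points fit with radius .084
    ms=near&(W[...,2]>.04)&(W[...,2]<.23)&gray
    Q=W[ms]; print('shell',len(Q))
    from scipy.optimize import least_squares
    r=least_squares(lambda c:np.hypot(Q[:,0]-c[0],Q[:,1]-c[1])-.084,[.64,-.14],loss='soft_l1',f_scale=.002); print(r.x,r.cost)
E
```

```text
top lid 3206 ((0.6407940983772278, -0.14112231135368347), 0.09118776768445969) 0.27022950319493044
((0.639242947101593, -0.1425660401582718), (0.16961795091629028, 0.18029533326625824), 105.70333862304688)
pedal 328 [ 0.5286 -0.184 ] 0.033082637559860024 ((0.5329684615135193, -0.17727887630462646), (0.07002738118171692, 0.07237043231725693), 20.02328872680664)
shell 601
[ 0.6364 -0.1449] 0.0032410194070827463
scene lid 4228 ((0.6421977877616882, -0.13805453479290009), 0.09347104281187057) 0.27047285026503826
((0.6399567723274231, -0.14022698998451233), (0.16911470890045166, 0.18181614577770233), 114.26036071777344)
shell 772
[ 0.6369 -0.1414] 0.007276604529771268
```

```bash
python3 - <<'E'
from h import *
np.set_printoptions(precision=4,suppress=True)
s=dict(np.load('pics/wrist1.npz')); R=cv2.Rodrigues(s['rvec'])[0]; c=-R.T@s['tvec'].reshape(3)
st=sense(); print(c,(c-st['tool_pos'])@st['eef_rot'],R@st['eef_rot'])
E
```

```text
[0.1707 0.6303 0.3725] [-0.142  -0.0007 -0.0719] [[-0.0016  1.      0.0002]
 [-0.2812 -0.0006  0.9596]
 [ 0.9596  0.0015  0.2812]]
```

```bash
python3 -m jog '[[[-0.25,0,0],0],[[-0.5,0,0.1],0],[[-0.75,-0.1,0.3],0],[[-0.8,-0.3,0.5],0],[[-0.8,-0.5,0.7],0],[[-0.8,-0.75,0.9],0],[[-0.8,-1,1],0],[[-0.8,-1,1],0]]' -1 20
```

```text
time_s: 0.82
tool_pos: [0.3253, 0.4032, 0.351]
eef_rot: [[0.0, 0.374, 0.928], [-0.004, 0.928, -0.374], [-1.0, -0.004, 0.002]]
contact_force: [0.0, -1.5, -1.0]
opening: -0.003
```

```bash
python3 -m jog '[[[0,-0.2,0.18],0],[[0,-0.4,0.36],0],[[0,-0.6,0.54],0],[[0,-0.8,0.7],0],[[0,-1,0.85],0],[[0,-1,0.85],0]]' && python3 -m jog '[[[0,-0.2,0.18],-0.08],[[0,-0.4,0.36],-0.16],[[0,-0.6,0.54],-0.24],[[0,-0.8,0.7],-0.32],[[0,-1,0.8],-0.4],[[0,-1,0.8],-0.48],[[0,-1,0.8],-0.48]]'
```

```text
time_s: 1.32
tool_pos: [0.3901, 0.208, 0.3522]
eef_rot: [[0.001, 0.385, 0.923], [-0.007, 0.923, -0.385], [-1.0, -0.006, 0.004]]
contact_force: [0.7, -0.3, 1.1]
opening: -0.001
time_s: 1.9
tool_pos: [0.4434, 0.0182, 0.3537]
eef_rot: [[0.002, -0.315, 0.949], [-0.008, 0.949, 0.315], [-1.0, -0.008, -0.001]]
contact_force: [-0.6, -0.1, 0.4]
opening: 0.002
```

```bash
python3 -m jog '[[[0,-0.25,-0.06],0],[[0,-0.5,-0.12],0],[[0,-0.75,-0.18],-0.02],[[0,-1,-0.22],-0.02],[[0,-1,-0.22],-0.02]]' && python3 -m jog '[[[0,-0.15,0],0],[[0.2,-0.3,0],0],[[0.4,-0.45,0],0],[[0.6,-0.45,0],0],[[0.8,-0.45,0],0],[[1,-0.45,0],0],[[1,-0.45,0],0],[[1,-0.45,0],0]]'; python3 - <<'E'
from h import *
for n in ['scene','top','wrist']: snap(n,n+'2.png')
E
```

```text
time_s: 2.32
tool_pos: [0.4586, -0.1428, 0.3555]
eef_rot: [[0.003, -0.332, 0.943], [-0.012, 0.943, 0.332], [-1.0, -0.012, -0.001]]
contact_force: [-0.5, -0.8, 0.9]
opening: 0.001
time_s: 2.98
tool_pos: [0.4809, -0.2074, 0.2055]
eef_rot: [[-0.0, -0.332, 0.943], [-0.012, 0.943, 0.332], [-1.0, -0.011, -0.004]]
contact_force: [-0.8, 0.1, 0.7]
opening: 0.0
```

View pics/top2.png

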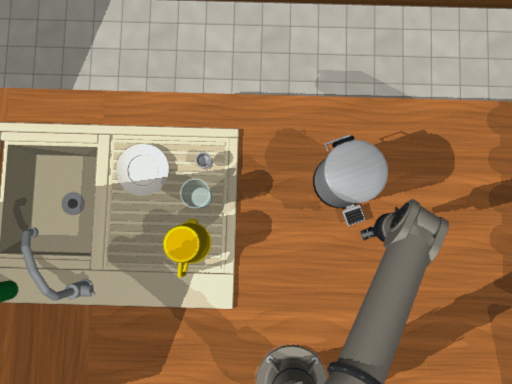

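View pics/wrist2.png

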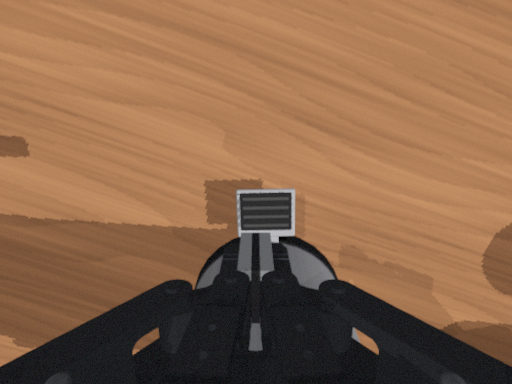

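View pics/scene2.png

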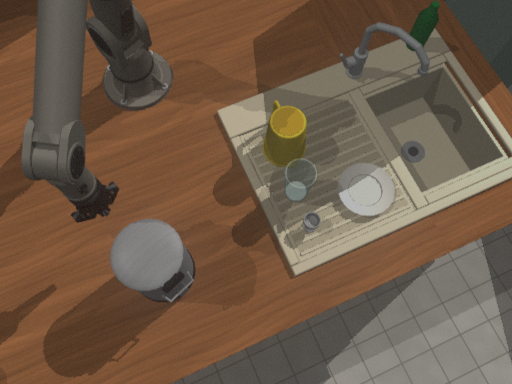

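```bash
python3 - <<'E'
from h import *
np.set_printoptions(precision=4,suppress=True)
s=dict(np.load('pics/wrist2.npz')); W=world(s); C=s['color'].astype(int)
for u,v in [(266,212),(240,192),(293,191),(240,233),(292,233),(150,250),(266,195),(266,228)]: print(u,v,W[v,u],C[v,u])
g=(W[...,2]>.028)&(W[...,2]<.04)&(np.hypot(W[...,0]-.526,W[...,1]+.184)<.05)
r=cv2.minAreaRect(W[g][:,:2].astype(np.float32)); print(g.sum(),r,cv2.boxPoints(r))
d=np.array([.94,.342])
print((cv2.boxPoints(r)-[.6385,-.142])@d)
R=cv2.Rodrigues(s['rvec'])[0]; c=-R.T@s['tvec'].reshape(3);st=sense();print((c-st['tool_pos'])@st['eef_rot'])
E
```

```text
266 212 [ 0.5221 -0.1853  0.0329] [43 45 44]
240 192 [ 0.5117 -0.2169  0.0301] [180 181 185]
293 191 [ 0.4927 -0.1671  0.0307] [186 185 189]
240 233 [ 0.5537 -0.2027  0.0313] [175 174 178]
292 233 [ 0.5355 -0.1516  0.0312] [186 185 188]
150 250 [ 0.6224 -0.2918  0.0015] [137  96  66]
266 195 [ 0.5047 -0.1916  0.0342] [48 47 49]
266 228 [ 0.5384 -0.1794  0.0336] [41 42 41]
2686 ((0.5313106775283813, -0.18132595717906952), (0.0667865127325058, 0.06103362515568733), 20.99921417236328) [[ 0.4892 -0.1648]
 [ 0.5111 -0.2218]
 [ 0.5734 -0.1978]
 [ 0.5516 -0.1409]]
[-0.1481 -0.1471 -0.0803 -0.0813]
[-0.1418 -0.0002 -0.0723]
```

```bash
python3 -m jog '[[[0.2,0,0],0],[[0.4,0,0],0],[[0.6,0.02,0],0],[[0.8,0.05,0],0],[[0.93,0.05,0.04],0],[[0.95,0.05,0.08],0],[[0.95,0.05,0.12],0],[[0.95,0.05,0.16],0],[[0.95,0.05,0.2],0],[[0.95,0.05,0.23],0],[[0.95,0.05,0.25],0],[[0.95,0.05,0.25],0],[[0.95,0.05,0.25],0]]'; python3 - <<'E'
from h import *
for n in ['top','wrist','scene']: snap(n,n+'3.png')
a=cv2.imread('pics/top3.png')[110:290,290:470]
b=cv2.imread('pics/wrist3.png')
cv2.imwrite('pics/z3.png',np.hstack([cv2.resize(a,(300,300)),cv2.resize(b,(400,300))]))
E
```

```text
time_s: 4.22
tool_pos: [0.5171, -0.1909, 0.0663]
eef_rot: [[0.007, -0.332, 0.943], [-0.013, 0.943, 0.332], [-1.0, -0.015, 0.003]]
contact_force: [-0.4, -0.2, -0.2]
opening: 0.003
```

View pics/z3.png

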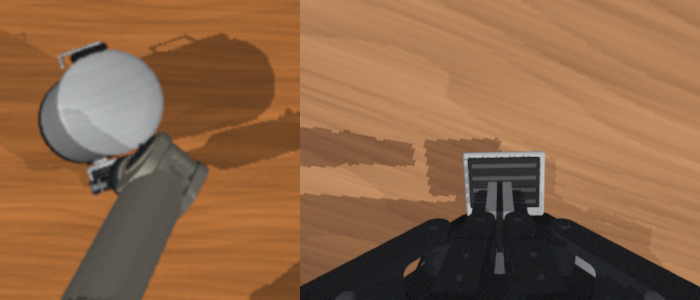

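View pics/scene3.png

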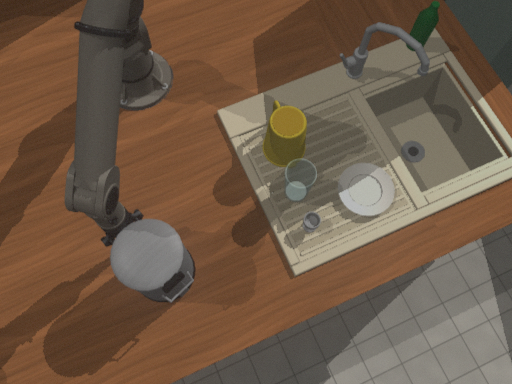

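```bash
python3 - <<'E'
from h import *
np.set_printoptions(precision=3,suppress=True)
c=np.array([.6385,-.142]);d=np.array([.94,.342]);e=np.array([-.342,.94])
for n in ['top','scene']:
    s=dict(np.load(f'pics/{n}3.npz')); W=world(s)
    r=np.hypot(W[...,0]-c[0],W[...,1]-c[1])
    m=(r<.2)&(s['depth']>0)
    X=(W[...,:2]-c)@d;Y=(W[...,:2]-c)@e
    for lo,hi in [(.03,.1),(.1,.15),(.15,.2),(.2,.24),(.275,.3),(.3,.35),(.35,.4),(.4,.5)]:
        k=m&(W[...,2]>lo)&(W[...,2]<hi)&((r>.089)if lo<.27 else True)&(X<-.0)
        if k.sum()>2: i=np.argmin(np.where(k,r,9)); print(n,lo,hi,k.sum(),'min r',r.flat[i],'max X',X[k].max(), 'pt',X.flat[i],Y.flat[i])
E
```

```text
top 0.03 0.1 94 min r 0.08924486400185513 max X -0.08827683714648565 pt -0.08926889402388075 0.0004498562727873693
top 0.1 0.15 14 min r 0.12084725075928258 max X -0.1188396275783146 pt -0.1188396275783146 0.022123237146617618
top 0.15 0.2 93 min r 0.09415927068168657 max X -0.09418577609933398 pt -0.09418577609933398 -9.078529198185554e-05
top 0.2 0.24 77 min r 0.09387747658479624 max X -0.09386681197876631 pt -0.09386681197876631 -0.002640594617865268
top 0.275 0.3 32 min r 0.09570712739919295 max X -0.09565735865721432 pt -0.09565735865721432 0.0038327702147343402
top 0.3 0.35 10 min r 0.08324075162659919 max X -0.0830551239752486 pt -0.0830551239752486 -0.0058972096484478966
top 0.35 0.4 27 min r 0.07773568201929132 max X -0.07750912220198346 pt -0.07750912220198346 -0.00621131178837808
top 0.4 0.5 1566 min r 0.07706106827503993 max X -0.076027719541754 pt -0.0767852759409585 -0.00676601098215677
scene 0.1 0.15 30 min r 0.12660401120733775 max X -0.11801979468259405 pt -0.11801979468259405 0.0459232384913649
scene 0.15 0.2 190 min r 0.11077150348686421 max X -0.10750190111195788 pt -0.10750190111195788 0.026843764749203705
scene 0.2 0.24 121 min r 0.09462398259042042 max X -0.0942708557297235 pt -0.09457831633372916 -0.0037000062793298896
scene 0.275 0.3 130 min r 0.0940150262344617 max X -0.09404114047703847 pt -0.09404114047703847 -0.00027231054602373355
scene 0.3 0.35 230 min r 0.08168368387709793 max X -0.08169786842317422 pt -0.08169786842317422 -0.0012023482435620006
scene 0.35 0.4 166 min r 0.0759295703387639 max X -0.0751872536655455 pt -0.0751872536655455 -0.01074375013977146
scene 0.4 0.5 2990 min r 0.07508842049459709 max X -0.07413724577680306 pt -0.07413724577680306 -0.012046562405376224
```

```bash
python3 - <<'E'
from h import *
np.set_printoptions(precision=3,suppress=True)
c=np.array([.6385,-.142]);d=np.array([.94,.342]);e=np.array([-.342,.94])
tx=-.1308
for n in ['top','scene']:
    s=dict(np.load(f'pics/{n}3.npz')); W=world(s)
    r=np.hypot(W[...,0]-c[0],W[...,1]-c[1])
    X=(W[...,:2]-c)@d;Y=(W[...,:2]-c)@e;Z=W[...,2]
    m=(abs(Y)<.05)&(s['depth']>0)&(X<-.05)&((X<-.089)|(Z>.27))
    for lo in np.arange(.2,.6,.02):
        k=m&(Z>lo)&(Z<lo+.02)
        if k.sum()>1: i=np.argmax(np.where(k,X,-9)); print(n,'z-tcp %.3f'%(lo-.066),k.sum(),'maxX-tcp %.3f'%(X.flat[i]-tx),'Y %.3f'%Y.flat[i])
E
```

```text
top z-tcp 0.134 30 maxX-tcp 0.035 Y 0.007
top z-tcp 0.154 47 maxX-tcp 0.037 Y -0.003
top z-tcp 0.174 22 maxX-tcp 0.042 Y -0.008
top z-tcp 0.194 36 maxX-tcp 0.036 Y -0.003
top z-tcp 0.214 17 maxX-tcp 0.031 Y 0.010
top z-tcp 0.234 10 maxX-tcp 0.048 Y -0.006
top z-tcp 0.294 2 maxX-tcp 0.043 Y 0.013
top z-tcp 0.314 19 maxX-tcp 0.053 Y -0.006
top z-tcp 0.334 56 maxX-tcp 0.055 Y -0.014
top z-tcp 0.354 309 maxX-tcp 0.054 Y -0.011
top z-tcp 0.374 314 maxX-tcp 0.045 Y 0.003
top z-tcp 0.394 427 maxX-tcp 0.031 Y 0.024
top z-tcp 0.414 204 maxX-tcp 0.002 Y 0.045
top z-tcp 0.434 91 maxX-tcp -0.016 Y 0.047
scene z-tcp 0.134 30 maxX-tcp 0.030 Y -0.021
scene z-tcp 0.154 91 maxX-tcp 0.037 Y -0.010
scene z-tcp 0.174 78 maxX-tcp 0.038 Y -0.000
scene z-tcp 0.194 132 maxX-tcp 0.037 Y -0.002
scene z-tcp 0.214 78 maxX-tcp 0.034 Y 0.009
scene z-tcp 0.234 101 maxX-tcp 0.049 Y -0.001
scene z-tcp 0.254 113 maxX-tcp 0.045 Y -0.003
scene z-tcp 0.274 19 maxX-tcp 0.035 Y 0.007
scene z-tcp 0.294 53 maxX-tcp 0.051 Y -0.004
scene z-tcp 0.314 92 maxX-tcp 0.056 Y -0.011
scene z-tcp 0.334 248 maxX-tcp 0.057 Y -0.012
scene z-tcp 0.354 587 maxX-tcp 0.054 Y -0.011
scene z-tcp 0.374 600 maxX-tcp 0.045 Y 0.006
scene z-tcp 0.394 635 maxX-tcp 0.032 Y 0.026
scene z-tcp 0.414 314 maxX-tcp 0.003 Y 0.049
scene z-tcp 0.434 115 maxX-tcp -0.017 Y 0.047
```

```bash
python3 -m jog '[[[0,0.01,-0.03],0],[[0,0.02,-0.055],0],[[0,0.02,-0.055],0],[[0.05,0.02,-0.055],0],[[0.1,0.02,-0.055],0],[[0.14,0.02,-0.055],0],[[0.17,0.02,-0.055],0],[[0.17,0.02,-0.055],0],[[0.17,0.02,-0.055],0]]'; python3 - <<'E'
from h import *
np.set_printoptions(precision=4,suppress=True)
st=sense(); c=np.array([.6385,-.142]);d=np.array([.94,.342]);e=np.array([-.342,.94])
p=st['tool_pos'];print(p,(p[:2]-c)@d,(p[:2]-c)@e,st['contact_force'])
snap('wrist','wrist4.png')
s=snap('scene','scene4.png'); W=world(s)
r=np.hypot(W[...,0]-c[0],W[...,1]-c[1])
X=(W[...,:2]-c)@d;Y=(W[...,:2]-c)@e;Z=W[...,2]
m=(abs(Y)<.05)&(X<-.05)&((X<-.09)|(Z>.27))
for lo in np.arange(.12,.5,.02):
    k=m&(Z>lo)&(Z<lo+.02)
    if k.sum()>1: print('%.2f %.4f'%(lo,X[k].max()))
E
```

```text
time_s: 5.12
tool_pos: [0.5077, -0.1913, 0.0399]
eef_rot: [[0.006, -0.332, 0.943], [-0.013, 0.943, 0.332], [-1.0, -0.014, 0.001]]
contact_force: [0.1, -0.8, 0.4]
opening: 0.0
[ 0.5077 -0.1913  0.0399] -0.13983085400867779 -0.0015940498982020043 [ 0.1157 -0.7626  0.4122]
0.12 -0.1263
0.14 -0.1265
0.16 -0.1163
0.18 -0.1085
0.20 -0.1015
0.22 -0.1018
0.24 -0.1018
0.26 -0.1020
0.28 -0.0903
0.30 -0.0992
0.32 -0.1067
0.34 -0.0877
0.36 -0.0834
0.38 -0.0832
0.40 -0.0874
0.42 -0.0935
0.44 -0.1080
0.46 -0.1355
0.48 -0.1517
```

View pics/wrist4.png

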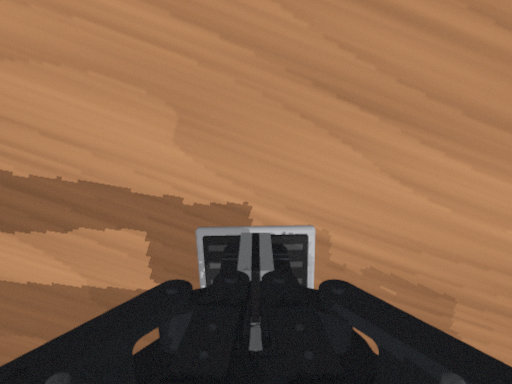

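```bash
python3 -m jog '[[[0.01,0,0],0],[[0.02,0,0],0],[[0.03,0,0],0],[[0.04,0,0],0],[[0.05,0,0],0],[[0.06,0,0],0],[[0.07,0,0],0],[[0.08,0,0],0],[[0.08,0,0],0]]'; python3 - <<'E'
from h import *
snap('scene','scene5.png')
a=cv2.imread('pics/scene5.png')[170:330,60:260]
cv2.imwrite('pics/z5.png',cv2.resize(a,(750,600)))
E
```

```text
time_s: 5.97
tool_pos: [0.5078, -0.1917, 0.0288]
eef_rot: [[0.006, -0.331, 0.943], [-0.012, 0.943, 0.331], [-1.0, -0.014, 0.002]]
contact_force: [-2.6, -0.1, 6.6]
opening: -0.002
```

View pics/z5.png

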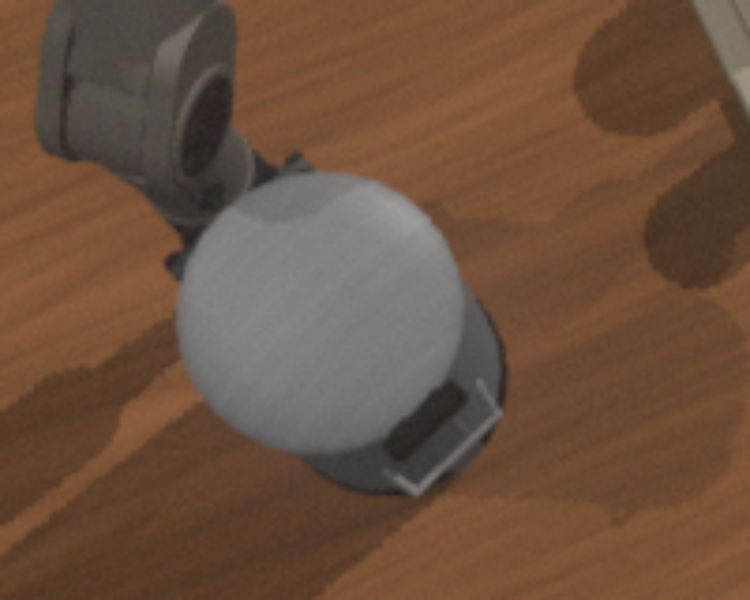

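```bash
python3 -m jog '[[[0.01,0,0],0],[[0.02,0,0],0],[[0.03,0,0],0],[[0.04,0,0],0],[[0.05,0,0],0],[[0.06,0,0],0],[[0.07,0,0],0],[[0.08,0,0],0],[[0.09,0,0],0],[[0.1,0,0],0],[[0.105,0,0],0],[[0.105,0,0],0]]'; python3 - <<'E'
from h import *
np.set_printoptions(precision=4,suppress=True)
c=np.array([.6385,-.142]);d=np.array([.94,.342]);e=np.array([-.342,.94])
print(sense()['contact_force'])
for n in ['scene','top']:
    s=snap(n,n+'6.png'); W=world(s); P=W.reshape(-1,3)
    X=(P[:,:2]-c)@d;Y=(P[:,:2]-c)@e
    k=(abs(Y)<.03)&(X>-.06)&(X<.16)&(P[:,2]>.27)
    print(n,k.sum(),np.percentile(P[k,2],[50,99,100]) if k.any() else 0)
    A=np.c_[X[k],P[k,2]]
    if k.sum()>20: u,sv,vt=np.linalg.svd(A-A.mean(0),full_matrices=False); print(vt[0],np.arctan2(abs(vt[0,1]),vt[0,0]*np.sign(vt[0,1])))
a=cv2.imread('pics/scene6.png')[150:330,40:260]; b=cv2.imread('pics/top6.png')[110:290,290:510]
cv2.imwrite('pics/z6.png',np.hstack([cv2.resize(a,(400,400)),cv2.resize(b,(400,400))]))
E
```

```text
time_s: 7.02
tool_pos: [0.5079, -0.1919, 0.0128]
eef_rot: [[0.006, -0.331, 0.943], [-0.013, 0.943, 0.331], [-1.0, -0.014, 0.002]]
contact_force: [0.0, -0.1, 1.1]
opening: -0.0
[ 0.0114 -0.1298  1.0799]
scene 1349 [0.3675 0.4146 0.4169]
[ 0.3948 -0.9188] 1.9766168210463035
top 477 [0.3879 0.4145 0.4159]
[-0.4457  0.8952] 2.0327400876868182
```

View pics/z6.png

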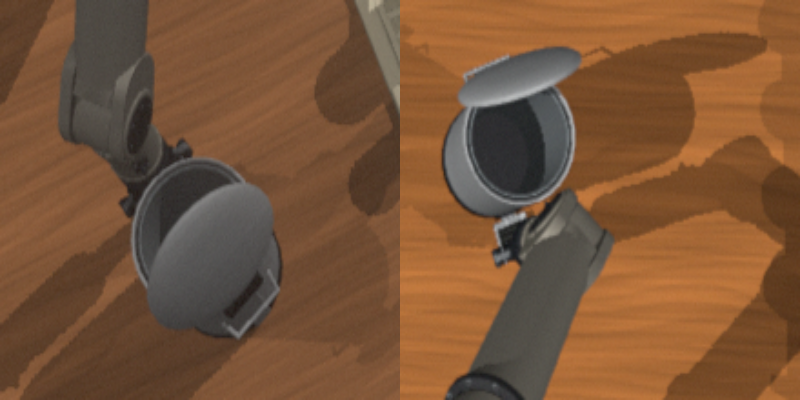

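```bash
python3 -m jog '[[[0.003,0,0],0],[[0.006,0,0],0],[[0.006,0,0],0],[[0.006,0,0],0],[[0.006,0,0],0],[[0.006,0,0],0],[[0.006,0,0],0],[[0.006,0,0],0],[[0.006,0,0],0],[[0.006,0,0],0],[[0.006,0,0],0],[[0.006,0,0],0],[[0.006,0,0],0],[[0.006,0,0],0],[[0.006,0,0],0],[[0.006,0,0],0],[[0.006,0,0],0],[[0.006,0,0],0],[[0.006,0,0],0],[[0.006,0,0],0]]'; python3 -m jog '[[[0,0,0],0],[[0,0,0],0],[[0,0,0],0],[[0,0,0],0],[[0,0,0],0],[[0,0,0],0],[[0,0,0],0],[[0,0,0],0],[[0,0,0],0],[[0,0,0],0],[[0,0,0],0],[[0,0,0],0],[[0,0,0],0],[[0,0,0],0],[[0,0,0],0],[[0,0,0],0],[[0,0,0],0],[[0,0,0],0],[[0,0,0],0],[[0,0,0],0]]';  python3 -m jog '[[[0,0,0],0],[[0,0,0],0],[[0,0,0],0],[[0,0,0],0],[[0,0,0],0],[[0,0,0],0],[[0,0,0],0],[[0,0,0],0],[[0,0,0],0],[[0,0,0],0]]'; python3 - <<'E'
from h import *
for _ in range(5): snapshot('top'); print(sense()['contact_force'].round(2),sense()['tool_pos'].round(4))
E
```

```text
time_s: 8.78
tool_pos: [0.508, -0.1919, 0.0122]
eef_rot: [[0.006, -0.331, 0.943], [-0.012, 0.943, 0.331], [-1.0, -0.014, 0.002]]
contact_force: [-1.6, 1.4, 5.1]
opening: 0.001
time_s: 10.45
tool_pos: [0.508, -0.1919, 0.0122]
eef_rot: [[0.006, -0.331, 0.943], [-0.012, 0.943, 0.331], [-1.0, -0.014, 0.002]]
contact_force: [-1.7, 2.1, 4.1]
opening: -0.001
time_s: 11.28
tool_pos: [0.508, -0.1919, 0.0122]
eef_rot: [[0.006, -0.332, 0.943], [-0.012, 0.943, 0.332], [-1.0, -0.014, 0.002]]
contact_force: [-1.9, 0.1, 4.4]
opening: -0.005
[-2.6   1.47  5.08] [ 0.508  -0.1919  0.0122]
[-1.7   1.18  5.67] [ 0.508  -0.1919  0.0122]
[-2.4   0.61  5.17] [ 0.508  -0.1919  0.0122]
[-1.27  1.57  5.05] [ 0.508  -0.1919  0.0122]
[-2.37  1.59  5.07] [ 0.508  -0.1919  0.0122]
```

```bash
python3 -m jog '[[[-0.005,0,0],0],[[-0.01,0,0],0],[[-0.015,0,0],0],[[-0.02,0,0],0],[[-0.025,0,0],0],[[-0.03,0,0],0],[[-0.035,0,0],0],[[-0.04,0,0],0],[[-0.045,0,0],0],[[-0.05,0,0],0],[[-0.055,0,0],0],[[-0.06,0,0],0],[[-0.065,0,0],0],[[-0.07,0,0],0],[[-0.075,0,0],0],[[-0.08,0,0],0],[[-0.085,0,0],0],[[-0.09,0,0],0],[[-0.09,0,0],0]]'; python3 -m jog '[[[-0.004,0,0],0],[[-0.008,0,0],0],[[-0.012,0,0],0],[[-0.016,0,0],0],[[-0.02,0,0],0],[[-0.024,0,0],0],[[-0.028,0,0],0],[[-0.032,0,0],0],[[-0.036,0,0],0],[[-0.04,0,0],0],[[-0.044,0,0],0],[[-0.048,0,0],0],[[-0.052,0,0],0],[[-0.056,0,0],0],[[-0.06,0,0],0],[[-0.064,0,0],0],[[-0.068,0,0],0],[[-0.072,0,0],0],[[-0.076,0,0],0],[[-0.08,0,0],0]]'; python3 - <<'E'
from h import *
np.set_printoptions(precision=4,suppress=True)
c=np.array([.6385,-.142]);d=np.array([.94,.342]);e=np.array([-.342,.94])
print(sense()['contact_force'])
for n in ['top','scene']:
    s=snap(n,n+'7.png'); W=world(s); P=W.reshape(-1,3)
    X=(P[:,:2]-c)@d;Y=(P[:,:2]-c)@e
    for f in ('1','7'):
        s=dict(np.load(f'pics/{n}{f}.npz'));P=world(s).reshape(-1,3);X=(P[:,:2]-c)@d;Y=(P[:,:2]-c)@e
        for lo in (-.07,-.03,.03): 
            k=(abs(Y)<.03)&(X>lo)&(X<lo+.04)&(P[:,2]>.2)&(P[:,2]<.3); print(n,f,lo,k.sum(),np.median(P[k,2]))
E
```

```text
time_s: 13.12
tool_pos: [0.5082, -0.192, 0.0261]
eef_rot: [[0.007, -0.331, 0.943], [-0.013, 0.943, 0.331], [-1.0, -0.014, 0.002]]
contact_force: [-1.3, -0.5, 6.1]
opening: 0.004
time_s: 14.78
tool_pos: [0.5081, -0.1918, 0.0381]
eef_rot: [[0.007, -0.331, 0.943], [-0.013, 0.943, 0.331], [-1.0, -0.014, 0.002]]
contact_force: [0.8, -0.0, 0.1]
opening: -0.001
[ 0.8206 -0.0198  0.118 ]
top 1 -0.07 338 0.2614421954822251
top 1 -0.03 327 0.2638881023225172
top 1 0.03 319 0.26099466593405385
top 7 -0.07 334 0.26143322347876885
top 7 -0.03 332 0.26390396621538337
top 7 0.03 319 0.2609261271513977
scene 1 -0.07 403 0.26185856021596576
scene 1 -0.03 421 0.26408793421106275
scene 1 0.03 458 0.26086668860469686
scene 7 -0.07 392 0.262084000714643
scene 7 -0.03 428 0.26451104496548355
scene 7 0.03 464 0.26117994601999883
```

Lid is shut (same heights as at the start). Now I lift a little, back straight out, then up.

```bash
python3 -m jog '[[[-0.05,0,0],0],[[-0.1,0,-0.02],0],[[-0.12,0,-0.1],0],[[-0.12,0,-0.2],0],[[-0.12,0,-0.3],0],[[-0.2,0,-0.4],0],[[-0.35,0,-0.5],0],[[-0.5,0,-0.5],0],[[-0.7,0,-0.5],0],[[-0.7,0,-0.5],0],[[-0.7,0,-0.5],0],[[-0.7,0,-0.5],0]]'; python3 - <<'E'
from h import *
from scipy.optimize import least_squares
np.set_printoptions(precision=4,suppress=True)
for n in ['top','scene']:
    snap(n,n+'8.png')
    for f in '18':
        s=dict(np.load(f'pics/{n}{f}.npz')); W=world(s); C=s['color'].astype(int)
        near=np.hypot(W[...,0]-.64,W[...,1]+.14)<.11
        m=near&(C.max(-1)-C.min(-1)<25)&(W[...,2]>.25)&(W[...,2]<.28)
        el=cv2.fitEllipse(cv2.convexHull(W[m][:,:2].astype(np.float32))); print(n,f,el[0],np.median(W[m][:,2]))
a=cv2.imread('pics/top1.png').astype(int);b=cv2.imread('pics/top8.png').astype(int)
D=abs(a-b).max(-1)[120:310,100:240]; print('drainer diff px',(D>60).sum(), sense()['contact_force'])
E
```

```text
time_s: 15.88
tool_pos: [0.4358, -0.2151, 0.1428]
eef_rot: [[0.007, -0.331, 0.944], [-0.012, 0.944, 0.331], [-1.0, -0.013, 0.003]]
contact_force: [-0.9, -0.6, 0.8]
opening: -0.001
top 1 (0.639242947101593, -0.1425660401582718) 0.26006168621139697
top 8 (0.6391589641571045, -0.14274758100509644) 0.26006636147641754
scene 1 (0.6399567723274231, -0.14022698998451233) 0.2603563982281261
scene 8 (0.6390523314476013, -0.14087766408920288) 0.2604689871501038
drainer diff px 494 [ 0.0557  0.2394 -0.5154]
```

```bash
sleep 1; python3 -c "
import cv2,numpy as np
cv2.imwrite('pics/z8.png',np.hstack([cv2.resize(cv2.imread('pics/top8.png'),(400,300)),cv2.resize(cv2.imread('pics/scene8.png'),(400,300))]))"
```

```text
(no output)
```

View pics/z8.png

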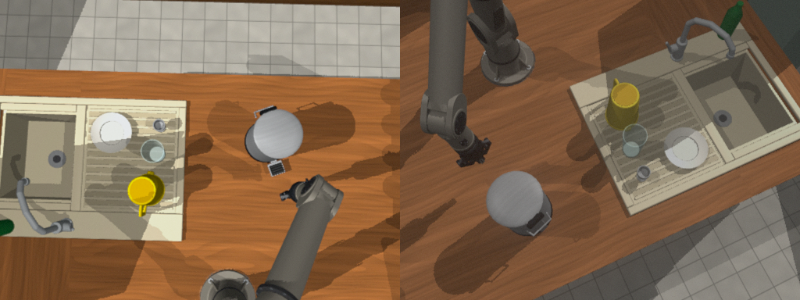

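```bash
python3 - <<'E'
from h import *
a=np.load('pics/top1.npz')['depth'];b=np.load('pics/top8.npz')['depth']
print('depth diff >15mm on drainer px',(abs(a-b)[120:310,100:240]>.015).sum(), abs(sense()['qd']).max())
print(job_done())
E
```

```text
depth diff >15mm on drainer px 235 0.009633832287281893
the job is handed in; nothing more can be done
None
```

```bash
python3 - <<'E'
import numpy as np
g=lambda i:np.load(f'pics/top{i}.npz')
for i,j in [(1,8),(1,2),(6,7),(7,8)]:
    D=(abs(g(i)['depth']-g(j)['depth'])[120:310,100:240]>.015); v,u=np.nonzero(D); print(i,j,D.sum(),np.median(u)+100,np.median(v)+120)
def cen(i,lo,hi):
    C=g(i)['color'].astype(int)
    m=np.zeros(C.shape[:2],bool);m[210:290,150:230]=(C[210:290,150:230,0]-C[210:290,150:230,2]>120);v,u=np.nonzero(m);return u.mean(),v.mean(),m.sum()
print(cen(1,0,0),cen(8,0,0))
E
```

```text
1 8 235 163.0 212.0
1 2 220 161.5 200.0
6 7 227 175.0 216.0
7 8 212 167.5 216.0
(np.float64(182.4327155519742), np.float64(245.21353746978244), np.int64(1241)) (np.float64(182.01893004115226), np.float64(245.42633744855968), np.int64(1215))
```

I pressed the pedal with the shut fingertips and held the lid wide open for over 4 s. Then I eased it shut, took the hand away and handed the job in at about 16 s of the 51 s allowed. No verdict was reported.

- **Opening:** the tips pressed near the pedal's outer edge so that the wrist stayed clear of the rising lid. The lid's front edge reached about 0.415 m, its fully open height, and the pedal sat at its stop with about 4–5 N on it. A rough slope fit gave 1.1–1.2 rad, on the low side because of the lid's dome.
- **Closing:** I raised the tips at about 7–9 mm/s, roughly 0.5 rad/s at the lid. That is my commanded rate; I did not measure the lid's own speed.
- **Last checks:** the lid was at its starting height to within 0.5 mm. The bin's fitted centre had moved about 1 mm or less. The force on the tool was only sensor noise.
- **Drainer:** a before-and-after colour comparison differed in 494 pixels, which I put down to the arm's shadow. The depth comparison differed in 235 pixels, about the same as between any two pictures. The jug's image moved less than half a pixel, and I checked the tumbler, egg cup and plate by eye only. I ran the depth noise and jug checks on saved pictures after handing in.

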